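Roll the red gel jar up the sloped rack to its end stop

TASK

On the nail desk a two-lane sloped rack holds a red and a green gel jar, lying on their sides at the low end. With the outside of the fingers, steadily push the red jar so that it rolls up its own lane, over the small ridge and right up to the end stop, so that it stays there and does not roll back when you let go; do not lift it, bat it or flick it. Leave the green jar at its low end and the other things on the desk where they are, and finish clear of everything.

Things in the scene. Friction and masses are not known exactly. Their poses are not given: they have to be found in the camera images.
- red_jar: Red jar with white lid and dots, smooth plastic (friction about 0.25), 0.1 to 0.18 kg: a cylinder 56 mm in diameter, 40 mm long, lying across its lane so that it rolls along it. Origin at its centre, 28 mm off the lane floor; y along its axis (parallel to the deck's y), x and z turn as it rolls. In either lane; starts at the low end, leaning on the low bar (centre at deck x = -111 mm).
- green_jar: Green jar with a white lid, same size and kind, in the other lane at the low end. To be left alone.
- deck: Sloped white deck of the fixed rack. Origin mid-deck on the floor surface, 55 mm above the desk; x uphill along the lanes (0.14 rad above level), y across them, z off the deck. Lane floors at z = 0, x = -150 to 142 mm; two lanes centred on y = +45 and -45 mm, 44 mm wide inside, brass side walls 12 mm high, 4 mm thick. A jar let go below the ridge rolls back down.
- low_bar (a point): Floor point midway between the lanes (deck y = 0), at deck x = -140 mm: here a round brass bar 10 mm thick crosses each lane, its top 17 mm off the floor. Above the bar, behind the jar, it is open for a finger.
- ridge (a point): Floor point midway between the lanes, at deck x = 86.5 mm: here a dark rounded ridge, 2.5 mm high and 15 mm wide, crosses each lane. Rolling up the lane takes under 1 N, crossing the ridge up to about 6 N. Past it the jar settles against the ridge with its centre at deck x = 100 mm.
- end_stop (a point): Floor point midway between the lanes, at deck x = 132.5 mm: the face of each lane's end stop, a brass plate 34 mm high. A jar touching it has its centre at deck x = 104.5 mm.
- polish: Small upright amber polish bottle with a black cap, 32 mm in diameter, 75 mm tall, origin under its base, on the desk beside the rack. To be left alone.
- dish: Small white round dish, 70 mm in diameter, 30 mm high, origin under its base, on the desk beside the rack. To be left alone.
- buffer: Blue nail buffer block 90 x 28 x 26 mm lying on the desk beside the rack, origin under its centre, x along its length. To be left alone.
Things that resemble listed ones, but are neither listed nor needed, are in the scene too. What is meant by the red_jar is not black, purple or yellow, and is the smaller of those in its own colour.

How it is judged:
By the outcome, as a careful person would: the job done as asked, in the order asked, and still so for the second after the job is handed in, with the robot touching nothing.
It also fails if it takes over 42 s, if anything falls off the work surface, if the arm or the gripper's body presses on something with over 40 N, if the wrist force passes 120 N, or if a joint passes its speed limit or range.

ROBOT

A 7-joint arm with a two-finger parallel gripper is mounted at the origin on the work surface. World frame = base frame: x ahead of the robot, y to its left, z up, the work surface at z = 0. Lengths are in mm, angles in rad, forces in N, time in s.
With the tool pointing down it reaches from about 400 to 875 mm from the base axis. Payload 19.3 kg.
Tool frame: the origin (TCP) lies at the very end of the fingers, on their centre line; the grasp point (between the pads) lies 19 mm behind it (grip_point_offset is the z of the grasp point in the tool frame, in mm); z points along the fingers, y is the line along which they close (so a half turn about z gives the same grasp; the last joint's range is limited). The gripper opens to 85 mm and grips with 20 to 120 N. Pads are 22 mm wide; open, the fingers measure 114 mm over their backs; the gripper's body (76 mm by 85 mm) begins 54 mm behind the grasp point. The pads swing forward as they close: fully open they stand 13 mm farther back than shut.
Start: joints at [-1.288, 0.521, -0.036, 1.599, 0.021, 1.021, -0.113], TCP at [215.972, 586.49, 231.291] pointing down, gripper open.
Joint ranges: [-2.91, 2.91], [-0.3, 2.13], [-1.5, 1.42], [0.17, 2.43], [-1.26, 4.41], [0.16, 1.93], [-2.52, 2.52]. Speed limits (rad/s): [1.89, 1.89, 2.39, 2.39, 3.01, 3.01, 3.01].

INTERFACE

Orientations are given as a 3x3 rotation matrix whose columns are the frame's x, y, z axes.
In Python, from workcell import movep, movel, goto_joints, open_gripper, clamp, wait, inverse_kinematics, read_state, camera, PlanningError, finish_job, grip_point_offset gives the robot as it stands. Calls block until the motion is done:
- movep(position, orientation): joint-space move of the TCP to a pose.
- movel(position, frame=None, max_speed=150, guard=None): straight line of the TCP; frame=None keeps the orientation; max_speed is the mean speed in mm/s. With guard (N) it stops when the force on the tool has changed by that much, and returns True; else False.
- goto_joints(angles): joint-space move.
- open_gripper() and clamp(): open the fingers fully, or close them until they stop; the grip force is fixed at half the most.
- wait(seconds).
- inverse_kinematics(position, orientation): joint angles nearest the present ones, or None.
- read_state(): the state.
- camera(name): name is "scene" or "top" or "wrist"; returns a dict with "image" (384x512x3 uint8, blue, green, red), "range_z" (384x512 float32, mm along the optical axis (not along the pixel's ray), 0 where there is no reading), "fx", "fy", "cx", "cy" (pixels), "cam_to_world" (4x4, takes a point from camera to world coordinates). Camera axes: x right, y up, looking along -z (the intrinsics and any distortion apply to the point x, -y, -z); pixel columns grow to the right and rows downward; lengths in mm; the calibration is good to about 2 mm. A picture is of the moment at which its call begins.
A pose or a line that the arm cannot do raises PlanningError and nothing moves.
- finish_job(): hands the job in; it is judged then, once.
The state is a dict: "time": time; "qpos": joint angles; "qvel": joint speeds; "joint_efforts": joint torques, N m; "eef_pos": TCP position; "tool_rot": TCP orientation; "ft_force": force on the tool from outside, world axes, zero at the start; "torque": the same for the moment, N m; "finger_gap": finger opening in mm; "gripper_force": force on a finger pad.
Only numpy, scipy, OpenCV 4.12 (cv2) and the standard library are available. Lean on these libraries where they do the work, as an engineer would, in place of code of your own. Each camera call takes 0.05 s, during which the arm holds its last target. There are 200 camera calls.

## Working session

There is one attempt and no reset: what is moved stays moved. The work goes in short steps, each a Python script; the robot and the scene stay as the last script left them, time stands still between calls to the robot, and variables do not carry over. Pictures are saved under pics/ and viewed, at most 10 in all, crops included, and the job is handed in when it is done.

```bash
mkdir -p pics; ls; python3 - <<'E'
from workcell import *
import cv2,numpy as np,pickle
d={}
for n in("scene","top"):
    c=camera(n);d[n]=c;cv2.imwrite(f"pics/{n}0.png",c["image"])
    print(n,c["fx"],c["fy"],c["cx"],c["cy"],np.round(c["cam_to_world"],3).tolist(),[k for k in c])
pickle.dump(d,open("c0.pkl","wb"))
s=read_state();print(s["time"],s["eef_pos"],s["tool_rot"],s["finger_gap"],grip_point_offset)
E
```

```text
pics
scene 456.87930369061763 456.87930369061763 248.44698688898603 193.48251485522545 [[-0.4, -0.739, 0.541, 1068.691], [0.916, -0.333, 0.223, 135.196], [0.015, 0.585, 0.811, 784.737], [0.0, 0.0, 0.0, 1.0]] ['image', 'range_z', 'fx', 'fy', 'cx', 'cy', 'cam_to_world']
top 410.87524582336687 410.87524582336687 252.14409303048973 194.7151701620135 [[-0.028, 0.997, -0.068, 508.497], [-0.999, -0.03, -0.028, -83.299], [-0.03, 0.067, 0.997, 1016.14], [0.0, 0.0, 0.0, 1.0]] ['image', 'range_z', 'fx', 'fy', 'cx', 'cy', 'cam_to_world']
0.1 [215.86095305 586.23141353 230.79035264] [[-9.38423041e-01  3.45488219e-01 -2.95104097e-04]
 [ 3.45488340e-01  9.38422542e-01 -9.68789275e-04]
 [-5.77729448e-05 -1.01108920e-03 -9.99999487e-01]] 85.40439926527847 -18.700000000000003
```

View pics/scene0.png

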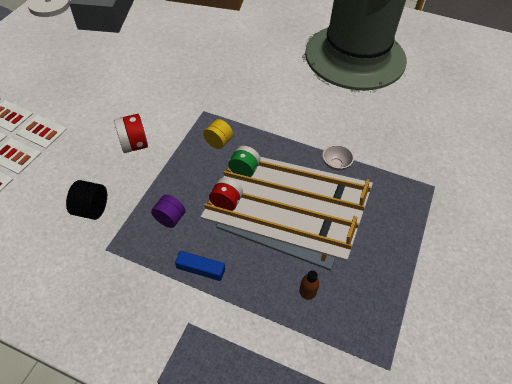

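View pics/top0.png

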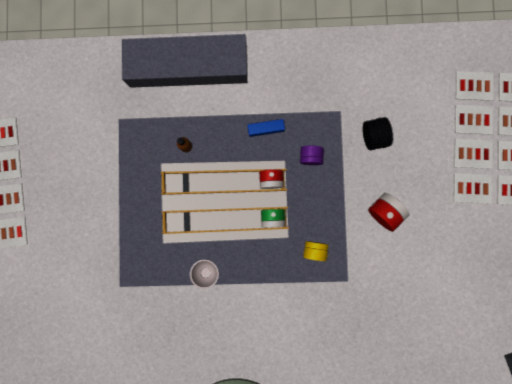

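The red candidates are the small jar in the rack (scene 226,195; top 271,178) and the bigger red jar off the rack (scene 131,132; top 389,211). The black, purple and yellow jars are ruled out by colour. I choose the one in the rack, since it is smaller and in a lane. The rack's uphill end (dark ridges, top 186,182 and 186,221) points toward image left, which is world +y.

```bash
cat > h.py <<'E'
import numpy as np,cv2
def pts(c,m):
    v,u=np.nonzero(m);z=c["range_z"][v,u].astype(float);k=z>0;u,v,z=u[k],v[k],z[k]
    p=np.c_[(u-c["cx"])/c["fx"]*z,-(v-c["cy"])/c["fy"]*z,-z]
    M=np.array(c["cam_to_world"]);return p@M[:3,:3].T+M[:3,3]
def mask(c,lo,hi,box):
    h=cv2.cvtColor(c["image"],cv2.COLOR_BGR2HSV);m=cv2.inRange(h,np.array(lo),np.array(hi))
    o=np.zeros_like(m);x0,y0,x1,y1=box;o[y0:y1,x0:x1]=m[y0:y1,x0:x1];return o
E
python3 - <<'E'
from h import *;import pickle
d=pickle.load(open("c0.pkl","rb"))
B={"top":(155,155,295,248),"scene":(195,140,375,258)}
for n,c in d.items():
    white=pts(c,mask(c,(0,0,150),(180,60,255),B[n]))
    z=white[:,2]; fl=white[(z>25)&(z<85)]
    for _ in range(6):
        A=np.c_[fl[:,:2],np.ones(len(fl))];s=np.linalg.lstsq(A,fl[:,2],rcond=None)[0];r=fl[:,2]-A@s;fl=fl[abs(r)<max(2,2*r.std())]
    nrm=np.r_[-s[:2],1];nrm/=np.linalg.norm(nrm)
    print(n,"plane",s,"slope",np.arctan(np.hypot(*s[:2])),"yaw up",np.arctan2(s[1],s[0]),len(fl),r.std())
    br=pts(c,mask(c,(12,110,70),(28,255,255),B[n]));rect=cv2.minAreaRect(br[:,:2].astype(np.float32));print(" brass",len(br),rect)
    for nm,lo,hi in(("red",(0,150,60),(6,255,255)),("green",(50,120,40),(80,255,255)),("dark",(0,0,0),(180,90,70))):
        m=mask(c,lo,hi,B[n]);
        nc,L,st,ce=cv2.connectedComponentsWithStats(m)
        for i in range(1,nc):
            if st[i,4]>25:
                p=pts(c,L==i);print(" ",nm,st[i].tolist(),np.median(p,0).round(1),p.min(0).round(1),p.max(0).round(1))
c=d["top"]["image"][150:255,150:300];e=d["scene"]["image"][140:262,195:375]
a=cv2.resize(c,None,fx=4,fy=4);b=cv2.resize(e,None,fx=2.5,fy=2.5)
cv2.imwrite("pics/crop.png",cv2.resize(np.vstack([a[:, :450],b[:, :450]]) ,None,fx=.8,fy=.8))
E
```

```text
scene plane [-4.74788485e-04  1.39532080e-01  5.25198072e+01] slope 0.1386377795806357 yaw up 1.5741990328398057 5801 0.9579221613401171
 brass 1615 ((539.8692626953125, -28.275344848632812), (192.1637420654297, 358.86932373046875), 0.08830367028713226)
  red [211, 183, 29, 24, 306] [617.3 -92.8  89.8] [ 602.4 -126.3   65.1] [629.8 -74.2  96.6]
  green [229, 150, 29, 27, 532] [537.5 -98.9  80.3] [ 512.  -128.2   46.7] [541.6 -75.4  96.5]
  dark [323, 160, 27, 11, 51] [418.5  68.4  19.6] [383.6  34.5  -2.5] [425.1  93.   28. ]
  dark [334, 184, 11, 15, 99] [512.3  95.9  67.1] [494.6  89.3  63.2] [528.9 102.7  71.9]
  dark [319, 220, 13, 17, 122] [603.1  97.4  67.6] [583.6  90.1  62.4] [621.6 103.9  70.8]
  dark [216, 226, 84, 32, 154] [647.6 -18.4   3.4] [ 645.1 -106.7   -3.2] [650.4  69.2   8. ]
top plane [-6.36192283e-04  1.40096398e-01  5.49658472e+01] slope 0.13919190222027944 yaw up 1.5753373993535367 6158 1.3539118128919903
 brass 899 ((564.8217163085938, 17.389984130859375), (146.1837615966797, 309.085205078125), 0.47038424015045166)
  red [260, 170, 23, 12, 216] [614.6 -98.8  92.3] [ 603.4 -126.4   75.7] [627.  -75.6 100.1]
  green [262, 209, 23, 12, 214] [ 524.9 -100.    92.3] [ 513.6 -127.7   77.4] [537.8 -77.5 100.3]
  dark [183, 174, 5, 18, 80] [609.5  98.6  70.8] [586.3  93.2  66.9] [626.5 103.7  75.4]
  dark [184, 213, 6, 18, 87] [517.   96.7  70.6] [496.2  91.3  65.8] [535.7 102.8  74.9]
```

```bash
python3 - <<'E'
import cv2
i=cv2.imread("pics/top0.png")[150:255,150:300];cv2.imwrite("pics/croptop.png",cv2.resize(i,None,fx=4,fy=4,interpolation=cv2.INTER_CUBIC))
E
```

```text
(no output)
```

View pics/croptop.png

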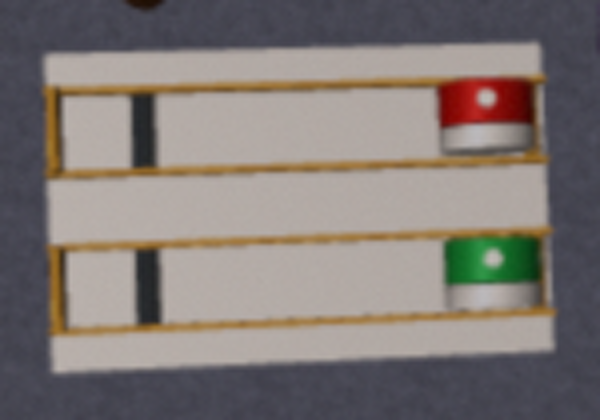

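The crop confirms it: the red jar with white lid and dot is in the upper lane, at the low (right) end (crop 486,115), with the ridge at crop 143,130. Next I'll refine yaw and lane centre from the brass walls.

```bash
python3 - <<'E'
from h import *;import pickle
d=pickle.load(open("c0.pkl","rb"))
B={"top":(155,155,295,248),"scene":(195,140,375,258)}
for n,c in d.items():
    s=[-.0005,.14,52.5 if n=="scene" else 55]
    br=pts(c,mask(c,(10,90,60),(30,255,255),B[n]))
    h=br[:,2]-(br[:,:2]@s[:2]+s[2]);q=br[(h>5)&(h<18)&(br[:,1]>-130)&(br[:,1]<125)]
    best=max(np.linspace(-.05,.05,101),key=lambda t:(np.histogram(q[:,0]*np.cos(t)+q[:,1]*np.sin(t),bins=np.arange(400,720,3))[0]**2).sum())
    e=q[:,0]*np.cos(best)+q[:,1]*np.sin(best);H,b=np.histogram(e,bins=np.arange(460,660,2))
    print(n,"yaw",best,[(int(x),int(k)) for x,k in zip(b,H) if k>8])
    st=br[(h>20)];print(" stop",len(st),[np.median(st[(st[:,1]>100)&(abs(st[:,0]-x)<25)],0).round(1).tolist() for x in(515,605)])
    for lo,hi in((470,505),(525,552),(560,593),(615,645)):
        w=q[(e>lo)&(e<hi)]
        if len(w)>30:
            f=np.polyfit(w[:,1],w[:,0],1);r=w[:,0]-np.polyval(f,w[:,1]);w=w[abs(r)<4];f=np.polyfit(w[:,1],w[:,0],1);print("  wall x=",f,len(w),w[:,1].min(),w[:,1].max())
    for x in (605,): # red jar top profile
        m=mask(c,(0,120,50),(8,255,255),B[n]);p=pts(c,m)
        A=np.c_[p[:,1],p[:,2],np.ones(len(p))];f=np.linalg.lstsq(A,-(p[:,1]**2+p[:,2]**2),rcond=None)[0];cy,cz=-f[0]/2,-f[1]/2;print("  red circle",cy,cz,np.sqrt(cy*cy+cz*cz-f[2]))
E
```

```text
scene yaw 0.010999999999999996 [(490, 28), (492, 87), (494, 188), (496, 68), (538, 44), (540, 106), (542, 243), (544, 91), (580, 35), (582, 104), (584, 211), (586, 48), (628, 47), (630, 131), (632, 265), (634, 68)]
 stop 207 [[520.2, 141.1, 105.4], [608.0, 142.2, 105.7]]
  wall x= [-1.06022931e-02  4.94670235e+02] 368 -77.93622814762472 124.98094052989758
  wall x= [-1.02532111e-02  5.42645293e+02] 482 -129.35497946493268 124.44694135223465
  wall x= [-1.18389315e-02  5.84461144e+02] 397 -76.46942829466224 124.5419489707225
  wall x= [-1.07729216e-02  6.32453772e+02] 509 -129.50972671227447 124.7685909425422
  red circle -100.56878609073577 72.2372040516189 21.263329402229633
top yaw 0.010999999999999996 [(492, 94), (494, 83), (538, 14), (540, 95), (542, 82), (580, 18), (582, 101), (584, 86), (628, 24), (630, 86), (632, 66)]
 stop 158 [[515.9, 139.8, 108.2], [605.0, 140.7, 108.5]]
  wall x= [-1.19335179e-02  4.93959042e+02] 179 -128.28797265652764 124.16621488177705
  wall x= [-1.00702525e-02  5.41731645e+02] 191 -129.92834266525708 124.7655213544738
  wall x= [-1.28732663e-02  5.83727195e+02] 208 -129.0080502498865 123.85844966903957
  wall x= [-1.09379542e-02  6.31559020e+02] 178 -128.2888973601663 124.57807116293654
  red circle -101.7611748773412 68.0667569000273 28.002017019062713
```

Measurements agree with each other:

| Check | Result |
|---|---|
| Deck origin | about (562.9, 12, 55) |
| Yaw | π/2 + 0.011 |
| Lane spacing | 90 mm |
| Red jar radius fit | 28.0 mm |
| Red jar at deck x | −111 mm |

Next I'll check IK, then hover.

```bash
cat >> h.py <<'E'
t=np.pi/2+.011;a=.14
ux=np.array([np.cos(t)*np.cos(a),np.sin(t)*np.cos(a),np.sin(a)]);uy=np.array([-np.sin(t),np.cos(t),0]);uz=np.cross(ux,uy)
O=np.array([562.9,12,55.])
W=lambda x,y,z:O+x*ux+y*uy+z*uz
D=lambda p:np.array([ux,uy,uz])@(np.array(p)-O)
R={s:np.c_[s*ux,-s*uy,-uz] for s in(1,-1)}
E
python3 - <<'E'
from h import *;from workcell import *
q0=np.array(read_state()["qpos"]);best=None
for s in R:
    qs=[inverse_kinematics(W(x,-45,z),R[s]) for x,z in((-162,150),(-162,23),(-40,23),(70,23))]
    print(s,[None if q is None else np.round(q,2).tolist() for q in qs])
    if all(q is not None for q in qs) and (best is None or np.abs(qs[0]-q0).sum()<best[0]): best=(np.abs(np.array(qs[0])-q0).sum(),s)
print(best)
s=best[1];open("s.txt","w").write(str(s))
clamp();movep(W(-162,-45,150),R[s])
st=read_state();print(st["time"],D(st["eef_pos"]),st["finger_gap"],st["ft_force"])
c=camera("scene");cv2.imwrite("pics/hover.png",c["image"])
E
```

```text
1 [[-0.15, 0.71, 0.64, 1.61, -0.61, 1.08, 0.72], [0.03, 0.8, 0.3, 1.69, -0.5, 0.78, 0.63], [-0.17, 0.73, 0.29, 1.76, -0.5, 0.74, 0.45], [-0.35, 0.71, 0.3, 1.77, -0.5, 0.74, 0.27]]
-1 [[-0.39, 1.0, 1.22, 1.62, -1.05, 1.37, -2.08], [-0.35, 1.07, 1.01, 1.71, -1.14, 1.14, -2.03], [-0.56, 1.01, 1.01, 1.78, -1.13, 1.1, -2.2], [-0.75, 0.97, 1.01, 1.79, -1.12, 1.08, -2.38]]
(np.float64(3.5300522149605715), 1)
3.8667 [-161.05200124  -45.28771442  149.82404703] 0.036867963676785825 [0.16651313 0.0880096  0.18964511]
```

View pics/hover.png

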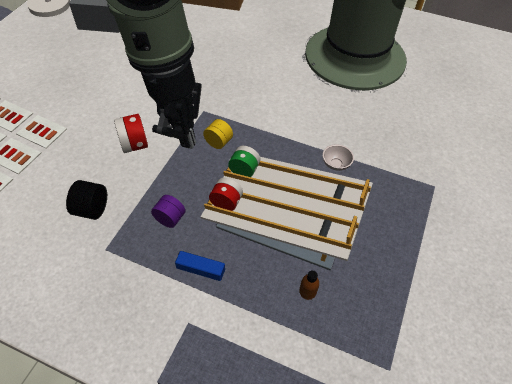

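The hover view shows the closed fingers (188,145) above the low end. The rack is untouched, with the red jar at (226,195). I'll descend behind the jar and touch it slowly.

```bash
python3 - <<'E'
from h import *;from workcell import *
print(movel(W(-162,-45,23),max_speed=80,guard=6))
s=read_state();print(s["time"],D(s["eef_pos"]).round(1))
print(movel(W(-145,-45,23),max_speed=12,guard=3))
s=read_state();print(s["time"],D(s["eef_pos"]).round(1),s["ft_force"])
c=camera("scene");cv2.imwrite("pics/contact.png",cv2.resize(c["image"][110:270,130:390],None,fx=3,fy=3))
c=camera("top");cv2.imwrite("pics/contact_top.png",c["image"])
E
```

```text
False
5.65 [-162.   -45.2   23.4]
False
7.2167 [-145.  -45.   23.] [-0.12344715  0.45430999 -0.71393181]
```

View pics/contact.png

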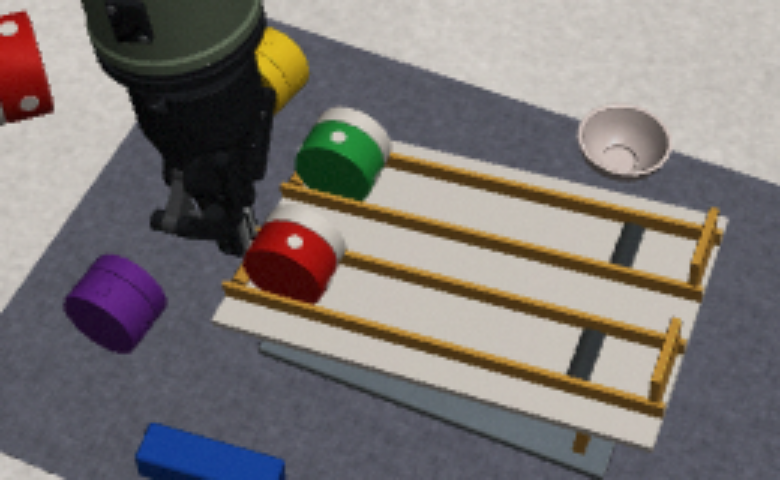

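The finger (crop 243,245) now stands behind the red jar above the low bar, with about 0.8 N of contact force. The jar (crop 293,255) sits squarely in its lane and green is untouched. I'll push steadily up to just before the ridge.

```bash
python3 - <<'E'
from h import *;from workcell import *
print(movel(W(25,-45,23),max_speed=30,guard=8))
s=read_state();print(s["time"],D(s["eef_pos"]).round(1),s["ft_force"].round(2) if hasattr(s["ft_force"],"round") else s["ft_force"])
c=camera("scene");cv2.imwrite("pics/mid.png",cv2.resize(c["image"][110:270,130:390],None,fx=3,fy=3))
E
```

```text
False
13.1333 [ 25. -45.  23.] [-0.51  0.16  0.64]
```

View pics/mid.png

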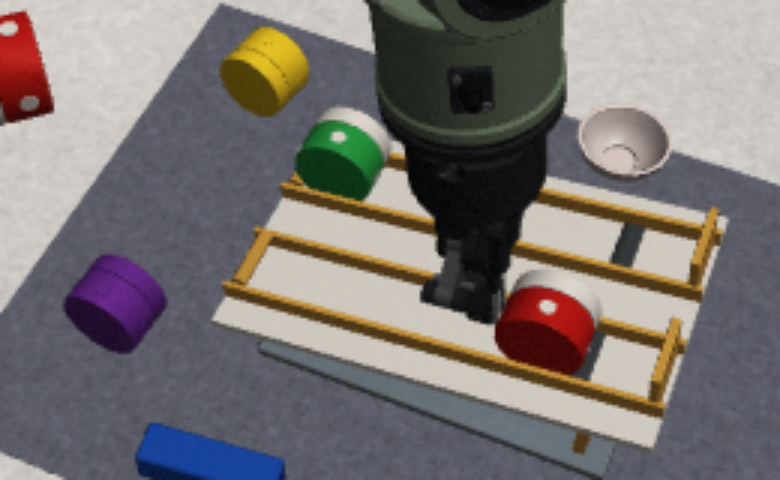

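The jar (crop 547,325) is in front of the ridge and in contact with the fingers (crop 487,305). Green hasn't moved. Now I'll push slowly over the ridge to the stop.

```bash
python3 - <<'E'
from h import *;from workcell import *
def show(g):
    s=read_state();print(g,s["time"],D(s["eef_pos"]).round(1),np.round(np.array(s["ft_force"])@np.c_[ux,uy,uz],2))
for k in range(3):
    g=movel(W(69,-45,23),max_speed=12,guard=12);show(g)
    if not g or D(read_state()["eef_pos"])[0]>63: break
c=camera("scene");cv2.imwrite("pics/end.png",cv2.resize(c["image"][110:270,130:390],None,fx=3,fy=3))
E
```

```text
True 16.575 [ 66.  -44.8  22.9] [-1.23 -0.43 -0.1 ]
```

View pics/end.png

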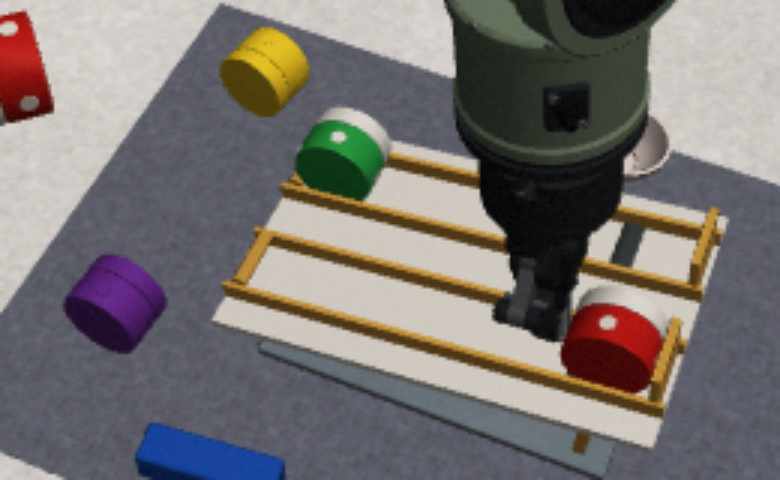

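The jar (crop 610,340) is against the end stop. The guard stopped the push at TCP x = 66 mm, where 65.5 was expected. I'll back off gently, lift clear and check.

```bash
python3 - <<'E'
from h import *;from workcell import *
movel(W(50,-45,23),max_speed=12)
movel(W(20,-45,23),max_speed=60)
movel(W(20,-45,150),max_speed=100)
movel(W(-150,-45,190),max_speed=150)
wait(.5);s=read_state();print(s["time"],D(s["eef_pos"]).round(1),s["ft_force"])
c=camera("top")
for n,lo,hi in(("red",(0,120,50),(8,255,255)),("green",(50,120,40),(80,255,255))):
    p=pts(c,mask(c,lo,hi,(155,155,295,248)))
    A=np.c_[p[:,1],p[:,2],np.ones(len(p))];f=np.linalg.lstsq(A,-(p[:,1]**2+p[:,2]**2),rcond=None)[0];cy,cz=-f[0]/2,-f[1]/2
    print(n,D([np.median(p[:,0]),cy,cz]).round(1),np.sqrt(cy*cy+cz*cz-f[2]))
c=camera("scene");cv2.imwrite("pics/final.png",cv2.resize(c["image"][90:300,110:410],None,fx=2.6,fy=2.6))
E
```

```text
22.0 [-149.9  -45.   190. ] [ 0.07784233 -0.431779    0.90036097]
red [ 99.8 -50.5  30.9] 26.24803245790838
green [nan nan nan] 0.0
  return _methods._mean(a, axis=axis, dtype=dtype,
  ret = ret.dtype.type(ret / rcount)
```

View pics/final.png

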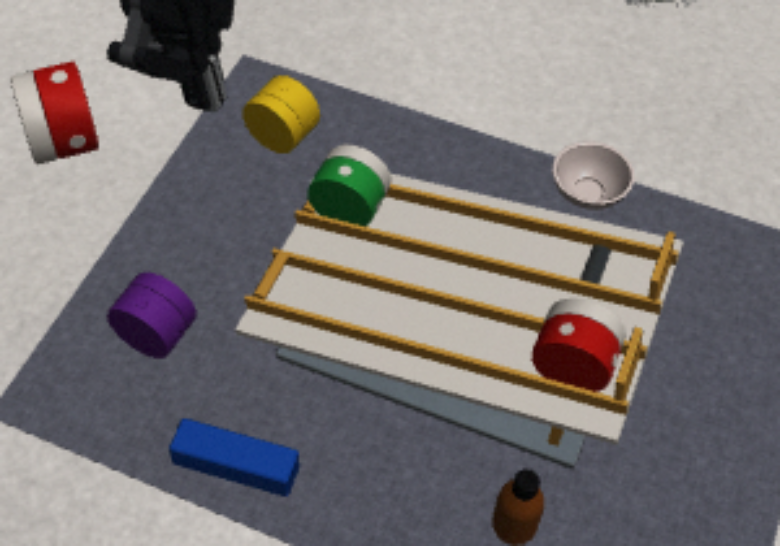

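The red jar (577,345) rests past the ridge at the stop, measured at deck x ≈ 100 mm, its expected rest position. The green jar (348,187) is still at its low end, the other objects haven't moved, and the arm is clear.

```bash
python3 -c "
from workcell import *
print(finish_job(),read_state()['time'])"
```

```text
the job is handed in; nothing more can be done
the job is handed in; nothing more can be done
```

The red jar was pushed steadily up its lane, over the ridge and against the end stop, and on release it settled just past the ridge at deck x ≈ 100 mm; nothing else moved, the arm finished clear, and the job was handed in at about 22 s.

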